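# Recharge the desiccant canister and uncover its vent lid

## Task

Recharge the drying canister: pour all eight desiccant balls from the scoop into the open canister and set the scoop back down flat on the worktop. Then pick up the lid pair by the two grip cheeks of its outer cover and set it gently on the canister with the vent lid still hooked under the cover, turn the cover until its slot lines up with the crossbar of the vent lid, and lift the cover alone straight up, so that the vent lid stays seated level in the canister. Never touch the vent lid with the fingers and leave the bottle, the beaker and the glass cell undisturbed; finish while still holding the cover in the air, at least 5 cm above where it sat on the canister.

Things in the scene. Friction and masses are not known exactly. Their poses are not given: they have to be found in the camera images.
- canister_mouth (a point): centre of the open mouth of the canister, in the plane of its rim, 64 mm above the worktop. The canister is a clear round pot, 90 mm outside and 81 mm inside diameter, inner floor 12 mm above the worktop, on a metal foot of 103 mm diameter; it stands firm and does not move. Axes: z up
- scoop_grip (a point): centre of the black stub handle of the metal scoop (handle 46 long, 14 wide, 22 mm high). Axes of the scoop: x from handle to pouring lip, y across (the handle's 14 mm), z up. It lies 30 mm above the scoop's underside; the back wall is 31 mm ahead of it
- scoop_lip (a point): middle of the edge of the scoop's pouring lip, 131 mm ahead of the handle centre along scoop x and 28 mm above the scoop's underside; axes as of the scoop. The scoop is 57 mm wide: flat floor 56 mm long, walls 36 mm high on three sides, then a floor sloping up at 30 degrees to this lip. Tipped lip-down by 60 degrees or more all balls roll out
- cover_grip (a point): midway between the two upright parallel grip cheeks on the outer cover, a round grey cap of 108 mm diameter. Cheeks: outer faces 50 mm apart, 42 mm long, 5 mm thick, standing 29 mm above the cover's top; this point is 18 mm above that top face. Axes: x along cheeks and slot, y across the cheeks, z up. Height: 39.5 mm on the worktop, 91.5 mm with the pair seated on the canister
- cover_slot (a point): centre of the slot in the cover's top, in the underside of the slot plate, which rests on the vent lid's disc; 23.5 mm below the grip point; x along the slot (11 mm wide in the middle, widening outwards, 34 mm long). The cover's skirt, 98 mm inside diameter, ends 12 mm below this point. Cover 0.12 to 0.2 kg
- vent_lid_bar (a point): centre of the vent lid's crossbar (26 x 7 x 5 mm, x along it) on a stud through the cover's slot. More than 35 degrees off the slot's line it hooks the vent lid under the cover, with 2.5 mm of play in height; at the start it is about 60 degrees anticlockwise from the slot, seen from above, so the cover must turn about 60 degrees anticlockwise; within 12 degrees of the line the cover lifts off freely
- vent_lid_seat (a point): centre of the underside of the vent lid's disc, the face that rests on the canister's rim; at the mouth's centre when seated, 12 mm above the worktop at the start. Steel disc 90 mm wide, 4 mm thick, below it an insert 12 mm deep, 77 mm wide, tapering to 71 mm at its foot. It rests on the rim by its weight (about 0.09 kg) and stays put while the cover is turned on it with light pressure
- sample_bottle: white plastic sample bottle, 71 mm diameter, 148 mm high, loose bystander; origin at the centre of its underside, z up
- beaker: small glass beaker, 46 mm diameter, 57 mm high, loose bystander; origin at the centre of its underside, z up
- cell_1: square glass sample cell, 28 x 28 x 66 mm, loose bystander; origin at the centre of its underside, z up
- ball_0_center (a point): centre of one of the eight white desiccant balls (15 mm diameter), in the scoop at the start
- ball_1_center (a point): centre of one of the eight white desiccant balls (15 mm diameter), in the scoop at the start
- ball_2_center (a point): centre of one of the eight white desiccant balls (15 mm diameter), in the scoop at the start
- ball_3_center (a point): centre of one of the eight white desiccant balls (15 mm diameter), in the scoop at the start
- ball_4_center (a point): centre of one of the eight white desiccant balls (15 mm diameter), in the scoop at the start
- ball_5_center (a point): centre of one of the eight white desiccant balls (15 mm diameter), in the scoop at the start
- ball_6_center (a point): centre of one of the eight white desiccant balls (15 mm diameter), in the scoop at the start
- ball_7_center (a point): centre of one of the eight white desiccant balls (15 mm diameter), in the scoop at the start
Not all that is in view belongs to the job. What is shaped like the part that bears canister_mouth but turquoise or yellow is not meant.

How it is judged:
On the way, in this order (a step that is already met when the one before it is completed fails the run):
1. all eight balls lie in the canister (horizontal distance between each of ball_0_center, ball_1_center, ball_2_center, ball_3_center, ball_4_center, ball_5_center, ball_6_center, ball_7_center and canister_mouth below 0.041 m and height (world z) of each of ball_0_center, ball_1_center, ball_2_center, ball_3_center, ball_4_center, ball_5_center, ball_6_center, ball_7_center below 0.05 m), for 0.2 s.
2. the lid pair sits on the canister, the vent lid seated and still hooked under the cover (horizontal distance between vent_lid_seat and canister_mouth below 0.006 m and z of vent_lid_seat in the frame of canister_mouth below 0.002 m and angle between vent_lid_seat's own z axis and vertical below 0.05 rad and z of cover_grip in the frame of canister_mouth below 0.031 m and angle between the x axis of cover_grip and the x axis of vent_lid_bar, either way round above 0.6 rad), for 0.2 s.
At the end, for the whole second after the job is handed in: All eight balls in the canister; vent lid on its rim, within 6 mm of centre, raised under 2 mm, tilted under 3 degrees; scoop let go, flat on the worktop; the fingers hold the cover still, its grip point over 65 mm above the rim (27.5 mm when seated), touching neither vent lid nor canister (all of step 1 and horizontal distance between vent_lid_seat and canister_mouth below 0.006 m and z of vent_lid_seat in the frame of canister_mouth below 0.002 m and angle between vent_lid_seat's own z axis and vertical below 0.05 rad and height (world z) of scoop_grip below 0.036 m and angle between scoop_grip's own z axis and vertical below 0.1 rad and contact force between scoop and the fingers below 0.1 N and z of cover_grip in the frame of canister_mouth above 0.065 m and contact force between cover and the fingers above 1 N and contact force between cover and vent_lid below 0.05 N and contact force between cover and canister below 0.05 N and linear speed of cover below 0.03 m/s and linear speed of vent_lid below 0.02 m/s); the arm keeps its last pose, push and grip.
It fails at once if the fingers touch the vent lid (contact force between vent_lid and the fingers above 0.5 N).
It fails at once if the vent lid is dropped or slammed onto the canister (horizontal distance between vent_lid_seat and canister_mouth below 0.02 m and z of vent_lid_seat in the frame of canister_mouth below 0.012 m and linear speed of vent_lid above 0.3 m/s).
It fails at once if the sample bottle is knocked over or shifted by more than 30 mm (distance of sample_bottle from where it was at the start of the episode above 0.03 m).
It fails at once if the beaker is knocked over or shifted by more than 30 mm (distance of beaker from where it was at the start of the episode above 0.03 m).
It fails at once if the glass cell is knocked over or shifted by more than 30 mm (distance of cell_1 from where it was at the start of the episode above 0.03 m).
It also fails if it takes over 61 s, if anything falls off the work surface, if the arm or the gripper's body presses on something with over 40 N, if the wrist force passes 120 N, or if a joint passes its speed limit or range.

## Robot

A 6-joint arm with a two-finger parallel gripper is mounted at the origin on a cart in front of the work surface, level with it; the furniture and walls round the work are solid. World frame = base frame: x ahead of the robot, y to its left, z up, the work surface at z = 0. Lengths are in m, angles in rad, forces in N, time in s.
With the tool pointing down it reaches from about 0.4 to 0.825 m from the base axis. Payload 7 kg.
Tool frame: the origin (TCP) lies on the centre line of the jaws, within the pads' length; the fingertips stand tip_reach ahead of it and the grasp point (between the pads) is the TCP (tip_reach is the distance from the TCP to the fingertips, in m); z points along the fingers, y is the line along which they close (so a half turn about z gives the same grasp; the last joint's range is limited). The gripper opens to 88 mm and grips with 3 to 60 N. Pads are 19 mm wide; open, the fingers measure 130 mm over their backs; the gripper's body (78 mm by 193 mm) begins 47 mm behind the grasp point.
Start: joints at [-0.819, 0.359, 0.012, 0, -1.224, -0.288], TCP at [0.302, -0.604, 0.246] pointing down, gripper open.
Joint ranges: [-3.07, 3.07], [-1.43, 2.12], [-1.02, 1.25], [-3.03, 1.67], [-3.05, -0], [-3.03, 3.03]. Speed limits (rad/s): [2.39, 2.39, 3.01, 3.14, 3.14, 3.14].

## Interface

Orientations are given as [roll, pitch, yaw] about the fixed x, y, z axes, in that order (R = Rz(yaw) Ry(pitch) Rx(roll)).
In Python, from station import get_state, grab_frame, calibration, job_done, find_in, mark_of, tip_reach gives the robot as it stands.
- The arm moves only by the shell command python3 -m handwheel 'ROWS' [OPENING] [FORCE]. ROWS is JSON, a list of rows, each an object with "delta_pos": the shift along the world's x, y, z in units of 30 mm (1.0 is 30 mm), a list of three; "dr": the turn, a rotation vector about the world's x, y, z in degrees, a list of three. In form: [{"delta_pos": [tx, ty, tz], "dr": [rx, ry, rz]}, ...]. A call has 1 to 10 rows; each row shifts and turns the commanded pose from where the row before left it; what a row does not reach is not made up. A row lasts 1/10 s, in which the tool goes at most 50 mm and 8.59 degrees, less where a joint would pass 70% of its speed; a pose out of reach is approached as far as the arm can. A call is refused whole if a number of a shift passes 1 or a number of a turn 8.59, either way. A call with a gripper value outside its range is refused whole. OPENING is the closure, from -1 (fully open) to 1 (shut), set as the call begins (- or left out, the last holds). The fingers move at their own pace and stop on an object; FORCE is the grip in N (left out, the last holds). Time passes only in rows, so rows that do not move let the fingers close. It gives the time, the measured TCP pose, the force, the opening and the grip force at its end, in the units of the state.
- get_state(): the state, without advancing time (a new reading comes with each control period).
- grab_frame(name): name is "scene" or "side" or "wrist"; returns the picture (480x640x3 uint8, red, green, blue); there is no depth.
- calibration(name): a dict with "fx", "fy", "cx", "cy" (pixels), "extrinsics" (4x4, takes a point from world to camera coordinates). Camera axes: x right, y down, z forward; pixel columns grow to the right and rows downward; lengths in m; the calibration is good to about 2 mm. A picture is of the moment at which its call begins: read the wrist's pose just before it. calibration takes no time and is no camera call; for the wrist camera it gives the pose at the moment of the call.
- job_done(): hands the job in; it is judged then, once.
Trained networks look in the newest picture that a camera, given by its name, has taken for a name from the list of things; names that differ only in an ending like _2 or _b are one class to them, and where a whole thing is asked for, a point or a joint stands for the part that bears it (a point fixed in the world has none). Each returns a list of dicts, best first, with "conf" (0 to 1); they miss things now and then, are a little off and sometimes report something else, mostly with a low value. They report only what shows in the picture. A call takes as long as a camera call. They do not tell look-alikes from the thing itself.
- find_in(camera, query): "location" ([column, row] in pixels, amid what is visible of it).
- mark_of(camera, query): "location" ([column, row] in pixels: a listed point, or the origin of a listed thing).
The state is a dict: "t": time; "q": joint angles; "qd": joint speeds; "joint_efforts": joint torques, N m; "eef_pos": TCP position; "ee_rot": TCP orientation; "force": force on the tool from outside, world axes, zero at the start; "moment": the same for the moment, N m; "width": finger opening in m; "gripper_force": force on a finger pad.
Only numpy, scipy, OpenCV 4.12 (cv2) and the standard library are available. Lean on these libraries where they do the work, as an engineer would, in place of code of your own. Each camera call takes 0.05 s, during which the arm holds its last target. There are 200 camera calls.

## Working session

There is one attempt and no reset: what is moved stays moved. The work goes in short steps, Python scripts to look and compute and a shell command to move; the robot and the scene stay as the last step left them, time stands still between calls to the robot, and variables do not carry over. Pictures are saved under pics/ and viewed, at most 10 in all, crops included, and the job is handed in when it is done.

```bash
mkdir -p pics; cat > h.py <<'E'
import numpy as np,cv2
from station import *
def K(n):
    c=calibration(n);return c,np.array(c['extrinsics'])
def pix2z(n,uv,z,c=None):
    c=c or calibration(n);T=np.array(c['extrinsics']);R,t=T[:3,:3],T[:3,3]
    d=R.T@np.array([(uv[0]-c['cx'])/c['fx'],(uv[1]-c['cy'])/c['fy'],1]);o=-R.T@t
    return o+d*(z-o[2])/d[2]
def proj(n,p):
    c=calibration(n);T=np.array(c['extrinsics']);q=T[:3,:3]@np.array(p)+T[:3,3]
    return c['fx']*q[0]/q[2]+c['cx'],c['fy']*q[1]/q[2]+c['cy']
def save(n,f):
    im=grab_frame(n);cv2.imwrite('pics/'+f,im[:,:,::-1]);return im
E
python3 - <<'E'
from h import *
s=get_state();print(s['t'],s['eef_pos'],s['ee_rot'],s['width'],tip_reach)
Z=dict(canister_mouth=.064,scoop_grip=.03,scoop_lip=.028,cover_grip=.0395,vent_lid_bar=.03,sample_bottle=0,beaker=0,cell_1=0)
for n in('scene','side'):
    save(n,n+'0.png')
    for k,z in Z.items():
        for d in mark_of(n,k)[:3]:print(n,k,np.round(d['conf'],2),np.round(d['location']),np.round(pix2z(n,d['location'],z),3))
print(get_state()['t'])
E
```

```text
0.0 [ 0.30174586 -0.60331365  0.24463977] [ 3.13997305e+00 -1.54271565e-04 -2.67787876e+00] 0.08768768227800428 0.019
scene canister_mouth 0.88 [492. 238.] [ 0.394 -0.59   0.064]
scene canister_mouth 0.6 [442. 250.] [ 0.393 -0.442  0.064]
scene scoop_grip 0.85 [334. 252.] [ 0.541 -0.226  0.03 ]
scene scoop_lip 0.98 [372. 270.] [ 0.427 -0.269  0.028]
scene scoop_lip 0.31 [398. 236.] [ 0.55  -0.42   0.028]
scene scoop_lip 0.22 [187. 304.] [0.464 0.161 0.028]
scene vent_lid_bar 0.35 [188. 310.] [0.438 0.166 0.03 ]
scene sample_bottle 0.96 [359. 227.] [ 0.689 -0.379  0.   ]
scene beaker 0.92 [402. 234.] [ 0.602 -0.464  0.   ]
scene cell_1 0.64 [213. 269.] [0.628 0.057 0.   ]
side canister_mouth 0.87 [429. 209.] [ 0.384 -0.449  0.064]
side canister_mouth 0.73 [440. 188.] [ 0.393 -0.573  0.064]
side canister_mouth 0.62 [308. 262.] [ 0.537 -0.121  0.064]
side scoop_grip 0.6 [326. 250.] [ 0.55 -0.23  0.03]
side scoop_lip 0.68 [388. 253.] [ 0.421 -0.279  0.028]
side scoop_lip 0.27 [308. 225.] [ 0.64  -0.32   0.028]
side cover_grip 0.69 [281. 374.] [0.439 0.164 0.039]
side vent_lid_bar 0.62 [282. 387.] [0.429 0.181 0.03 ]
side sample_bottle 0.73 [306. 225.] [ 0.669 -0.361  0.   ]
side beaker 0.88 [350. 212.] [ 0.596 -0.468  0.   ]
side cell_1 0.68 [223. 325.] [0.63  0.058 0.   ]
0.9
```

View pics/scene0.png

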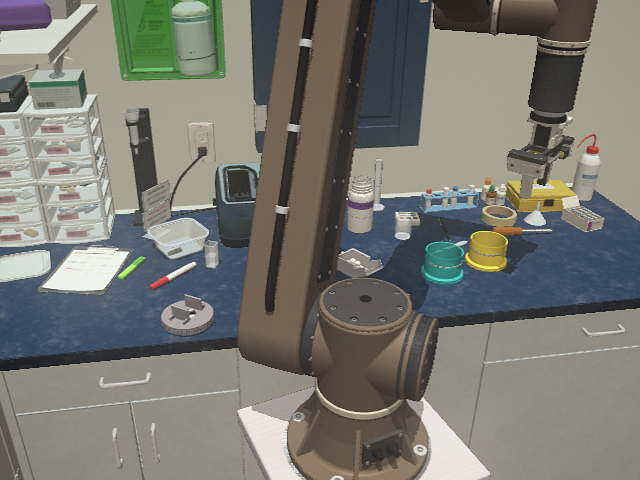

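View pics/side0.png

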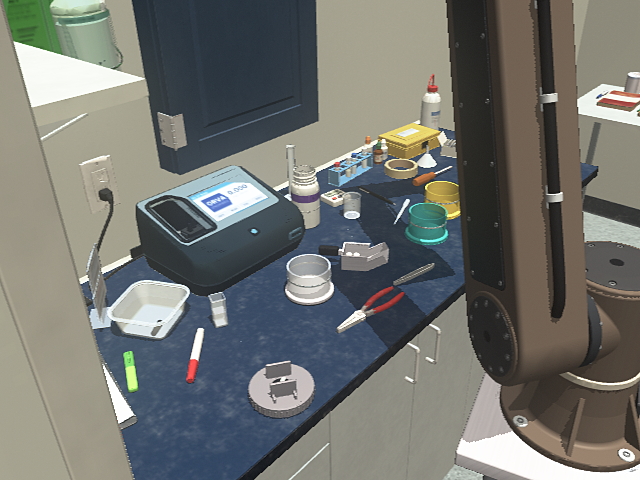

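The scene view shows the turquoise (443,262) and yellow (487,250) pots, which are decoys, with the bottle at (360,205), the beaker at (402,225), the scoop at (355,262) and the lid pair at (187,316). The side view shows the clear canister with the light foot at (308,275), the scoop at (358,255) and the cover at (281,388).

Possible canisters: clear at side (308,262), turquoise at (429,209), yellow at (440,188). I choose the clear one, at about (0.537, -0.121). The scoop's handle-to-lip distance comes out at 129 mm, against 131 expected. I'll move over the scoop and check with the wrist camera.

```bash
python3 -m handwheel '[{"delta_pos":[0.6,0.9,0],"dr":[0,0,-0.6]},{"delta_pos":[0.6,0.9,0],"dr":[0,0,-0.6]},{"delta_pos":[0.6,0.9,0],"dr":[0,0,-0.6]},{"delta_pos":[0.6,0.9,0],"dr":[0,0,-0.6]},{"delta_pos":[0.6,0.9,0],"dr":[0,0,-0.6]},{"delta_pos":[0.6,0.9,0],"dr":[0,0,-0.6]},{"delta_pos":[0.6,0.9,0],"dr":[0,0,-0.6]},{"delta_pos":[0.6,0.9,0],"dr":[0,0,-0.6]},{"delta_pos":[0.6,0.9,0],"dr":[0,0,-0.6]},{"delta_pos":[0.6,0.9,0],"dr":[0,0,-0.2]}]' -1 20
python3 -m handwheel '[{"delta_pos":[0.6,0.9,0],"dr":[0,0,0]},{"delta_pos":[0.6,0.9,0],"dr":[0,0,0]},{"delta_pos":[0.6,0.9,0],"dr":[0,0,0]},{"delta_pos":[0.2,0.4,0],"dr":[0,0,0]},{"delta_pos":[0,0,0],"dr":[0,0,0]},{"delta_pos":[0,0,0],"dr":[0,0,0]}]'
python3 - <<'E'
from h import *
save('wrist','w1.png');c=calibration('wrist')
Z=dict(canister_mouth=.064,scoop_grip=.03,scoop_lip=.028)
for k,z in Z.items():
    for d in mark_of('wrist',k)[:3]:print(k,np.round(d['conf'],2),np.round(d['location']),np.round(pix2z('wrist',d['location'],z,c),4))
save('side','x.png')
for k,z in Z.items():
    for d in mark_of('side',k)[:3]:print('side',k,np.round(d['conf'],2),np.round(d['location']),np.round(pix2z('side',d['location'],z),4))
E
```

```text
t: 1.9
eef_pos: [0.4825, -0.3325, 0.2458]
ee_rot: [-3.141, 0.0, -2.776]
force: [0.5, -0.4, 0.5]
width: 0.0873
gripper_force: 0.0
t: 2.5
eef_pos: [0.5417, -0.2408, 0.2456]
ee_rot: [-3.142, -0.0, -2.775]
force: [-1.4, 0.4, -0.8]
width: 0.0879
gripper_force: 0.0
canister_mouth 0.58 [471. 264.] [ 0.533  -0.1169  0.064 ]
scoop_lip 0.67 [336.  56.] [ 0.4239 -0.2755  0.028 ]
side canister_mouth 0.59 [309. 264.] [ 0.5307 -0.116   0.064 ]
side canister_mouth 0.58 [430. 208.] [ 0.3818 -0.4527  0.064 ]
side canister_mouth 0.57 [444. 187.] [ 0.3843 -0.5806  0.064 ]
side scoop_grip 0.63 [327. 246.] [ 0.5526 -0.2443  0.03  ]
side scoop_lip 0.88 [388. 254.] [ 0.4198 -0.2749  0.028 ]
```

View pics/w1.png

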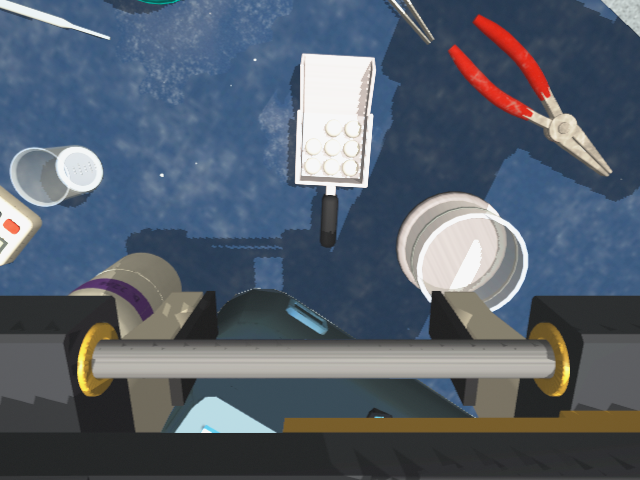

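The wrist view shows the scoop with its eight balls, the lip at (339,56) and the black handle at (329,197–247). The clear canister's rim is centred near (472,262). I'll work out the handle pose.

```bash
python3 - <<'E'
from h import *
a=pix2z('wrist',(330,198),.041);b=pix2z('wrist',(328,246),.036);m=pix2z('wrist',(329,222),.041);l=pix2z('wrist',(338.5,56),.028)
c1=pix2z('wrist',(299,178),.036);c2=pix2z('wrist',(369,184),.036)
print(a,b,m,l)
v=l-(m+0);print(np.hypot(*v[:2]),np.degrees(np.arctan2(v[1],v[0])))
w=c1-c2;print(c1,c2,np.hypot(*w[:2]),np.degrees(np.arctan2(w[1],w[0])))
s=get_state();print(s['eef_pos'],np.degrees(s['ee_rot']))
print(np.linalg.inv(np.array(calibration('wrist')['extrinsics'])))
E
```

```text
[ 0.52774257 -0.2401442   0.041     ] [ 0.5683743  -0.22615787  0.036     ] [ 0.54702993 -0.2335658   0.041     ] [ 0.42298232 -0.2734126   0.028     ]
0.13029035702684288 -162.19184771582687
[ 0.52213902 -0.26969022  0.036     ] [ 0.50607701 -0.21376115  0.036     ] 0.05818976753266318 -73.97670976976558
[ 0.54169044 -0.24115423  0.2455971 ] [-1.79998381e+02  2.49655779e-03 -1.59070204e+02]
[[-3.57137445e-01  8.95675531e-01  2.64987147e-01  4.70587517e-01]
 [ 9.34051497e-01  3.42219871e-01  1.02143825e-01 -2.68422631e-01]
 [ 8.03857602e-04  2.83991026e-01 -9.58826601e-01  3.84322466e-01]
 [ 0.00000000e+00  0.00000000e+00  0.00000000e+00  1.00000000e+00]]
```

```bash
python3 -m handwheel '[{"delta_pos":[0.1,0.13,-0.8],"dr":[0,0,-1.7]},{"delta_pos":[0.1,0.12,-0.9],"dr":[0,0,-1.7]},{"delta_pos":[0,0,-1],"dr":[0,0,0]},{"delta_pos":[0,0,-1],"dr":[0,0,0]},{"delta_pos":[0,0,-1],"dr":[0,0,0]},{"delta_pos":[0,0,-0.7],"dr":[0,0,0]},{"delta_pos":[0,0,0],"dr":[0,0,0]},{"delta_pos":[0,0,0],"dr":[0,0,0]}]' 0 55
python3 - <<'E'
from h import *
save('wrist','w2.png');s=get_state();print(s['eef_pos'],np.degrees(s['ee_rot']))
for d in mark_of('wrist','scoop_lip')[:2]:print(d['conf'],d['location'],pix2z('wrist',d['location'],.028))
E
```

```text
t: 3.7
eef_pos: [0.5481, -0.2335, 0.0839]
ee_rot: [-3.141, -0.001, -2.835]
force: [-0.3, -1.2, 0.5]
width: 0.0437
gripper_force: 0.0
[ 0.54869734 -0.23352875  0.08470475] [-1.79950469e+02  5.94267215e-02 -1.62415601e+02]
```

View pics/w2.png

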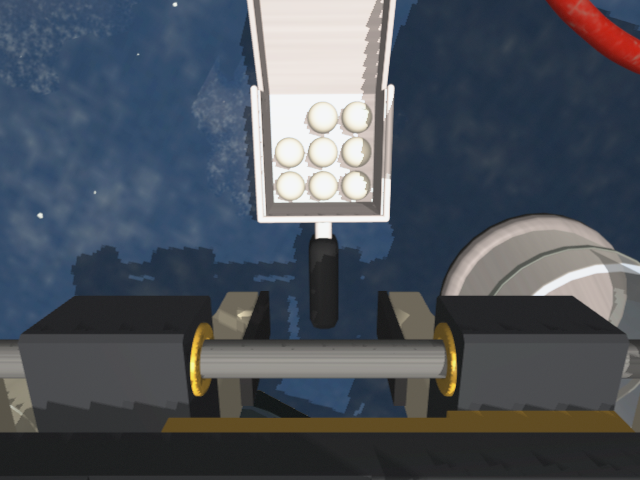

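The handle at (323,280) is aligned and centred between the fingers, and the scoop points straight up the image. I'll descend, close and lift slightly.

```bash
python3 -m handwheel '[{"delta_pos":[0,0,-0.7],"dr":[0,0,0]},{"delta_pos":[0,0,-0.6],"dr":[0,0,0]},{"delta_pos":[0,0,-0.5],"dr":[0,0,0]},{"delta_pos":[0,0,0],"dr":[0,0,0]},{"delta_pos":[0,0,0],"dr":[0,0,0]}]' 0 55
python3 -m handwheel '[{"delta_pos":[0,0,0],"dr":[0,0,0]},{"delta_pos":[0,0,0],"dr":[0,0,0]},{"delta_pos":[0,0,0],"dr":[0,0,0]},{"delta_pos":[0,0,0],"dr":[0,0,0]},{"delta_pos":[0,0,0],"dr":[0,0,0]},{"delta_pos":[0,0,0],"dr":[0,0,0]}]' 1 55
python3 -m handwheel '[{"delta_pos":[0,0,0.2],"dr":[0,0,0]},{"delta_pos":[0,0,0.6],"dr":[0,0,0]},{"delta_pos":[0,0,1],"dr":[0,0,0]},{"delta_pos":[0,0,1],"dr":[0,0,0]},{"delta_pos":[0,0,1],"dr":[0,0,0]},{"delta_pos":[0,0,1],"dr":[0,0,0]},{"delta_pos":[0,0,0.5],"dr":[0,0,0]},{"delta_pos":[0,0,0.2],"dr":[0,0,0]},{"delta_pos":[0,0,0],"dr":[0,0,0]}]' 1 55
```

```text
t: 4.3
eef_pos: [0.5487, -0.2333, 0.0308]
ee_rot: [-3.141, 0.001, -2.835]
force: [0.4, 0.6, -0.2]
width: 0.0439
gripper_force: 0.0
t: 4.9
eef_pos: [0.5481, -0.2332, 0.0298]
ee_rot: [-3.141, 0.0, -2.835]
force: [-0.1, 1.7, 3.1]
width: 0.0138
gripper_force: 55.0
t: 5.8
eef_pos: [0.5479, -0.2331, 0.195]
ee_rot: [-3.142, 0.001, -2.835]
force: [-0.2, 0.6, -2.2]
width: 0.0134
gripper_force: 55.0
```

```bash
python3 - <<'E'
from h import *
for p in[(205,292),(304,240),(148,265)]:print(p,pix2z('side',p,0.0))
print(pix2z('scene',(223,244),0.0))
# top front edge height guess
for z in(.06,.1,.14):print(z,pix2z('side',(208,262),z),pix2z('side',(303,208),z))
for th in(20,40,60,68):
    t=np.radians(th);print(th,131*np.cos(t)-2*np.sin(t),131*np.sin(t)+2*np.cos(t))
E
```

```text
(205, 292) [ 0.72678123 -0.01691963  0.        ]
(304, 240) [ 0.63818719 -0.29295204  0.        ]
(148, 265) [ 0.90598665 -0.04886321  0.        ]
[ 0.74122988 -0.00360469  0.        ]
0.06 [ 0.72800771 -0.0410583   0.06      ] [ 0.66199083 -0.33731225  0.06      ]
0.1 [0.68660758 0.00878344 0.1       ] [ 0.62462808 -0.26935257  0.1       ]
0.14 [0.64520745 0.05862519 0.14      ] [ 0.58726533 -0.20139289  0.14      ]
20 122.41569303630267 46.68402401723442
40 99.06624682921304 85.7372657551746
60 63.76794919243114 114.44932789576146
68 47.21909602835089 122.21029813508098
```

```bash
python3 -m handwheel '[{"delta_pos":[0.2,0.26,0],"dr":[0,0,0]},{"delta_pos":[0.4,0.52,0],"dr":[0,0,0]},{"delta_pos":[0.5,0.66,0],"dr":[0.6,-1.9,0]},{"delta_pos":[0.5,0.66,0],"dr":[0.6,-1.9,0]},{"delta_pos":[0.5,0.66,0],"dr":[0.6,-1.9,0]},{"delta_pos":[0.5,0.66,0],"dr":[0.6,-1.9,0]},{"delta_pos":[0.5,0.66,0],"dr":[0.6,-1.9,0]},{"delta_pos":[0.45,0.6,0],"dr":[0.6,-1.9,0]},{"delta_pos":[0.3,0.4,0],"dr":[0.6,-1.9,0]},{"delta_pos":[0.1,0.15,0],"dr":[0.6,-1.9,0]}]'
python3 -m handwheel '[{"delta_pos":[0,0,-0.5],"dr":[0.6,-1.9,0]},{"delta_pos":[0,0,-0.6],"dr":[0.6,-1.9,0]},{"delta_pos":[0,0,-0.4],"dr":[0,0,0]},{"delta_pos":[0,0,0],"dr":[0,0,0]},{"delta_pos":[0,0,0],"dr":[0,0,0]}]'
python3 - <<'E'
from h import *
save('wrist','w3.png');c=calibration('wrist')
for k in('scoop_lip','canister_mouth'):
  for d in mark_of('wrist',k)[:2]:print(k,d['conf'],d['location'],pix2z('wrist',d['location'],.064 if k[0]=='c' else .103,c))
save('side','x.png')
for k in('scoop_lip','canister_mouth'):
  for d in mark_of('side',k)[:2]:print(k,d['conf'],d['location'],pix2z('side',d['location'],.064 if k[0]=='c' else .103))
E
```

```text
t: 6.8
eef_pos: [0.6673, -0.0737, 0.1929]
ee_rot: [3.141, 0.278, -2.833]
force: [-0.2, -0.9, -2.2]
width: 0.0136
gripper_force: 55.0
t: 7.3
eef_pos: [0.667, -0.0758, 0.1493]
ee_rot: [-3.141, 0.346, -2.834]
force: [-0.2, 0.3, -1.3]
width: 0.0135
gripper_force: 55.0
scoop_lip 0.77 [302.3, 246.0] [ 0.54551927 -0.11652733  0.103     ]
canister_mouth 0.72 [429.3, 207.8] [ 0.38416147 -0.45556712  0.064     ]
canister_mouth 0.63 [441.2, 187.3] [ 0.39077688 -0.57698745  0.064     ]
```

View pics/w3.png

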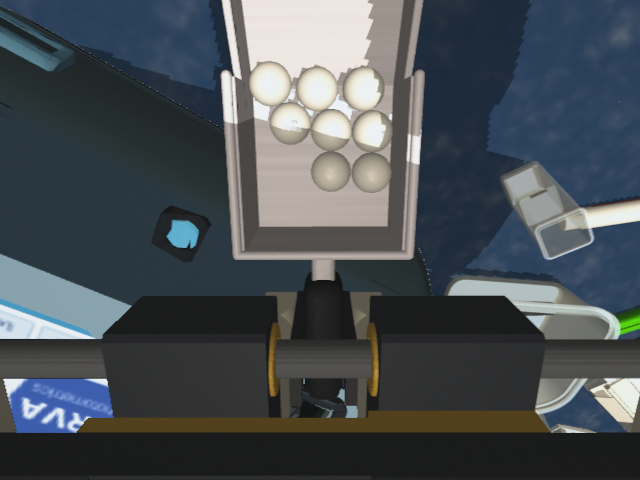

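The wrist view shows all eight balls held in the scoop, with the device below left and the bin and cell on the right, clear of the arm. I'll check the lip over the canister in a side crop.

```bash
python3 -c "
import cv2;i=cv2.imread('pics/x.png')[150:330,200:420];cv2.imwrite('pics/c1.png',cv2.resize(i,None,fx=3,fy=3))"
```

```text
(no output)
```

View pics/c1.png

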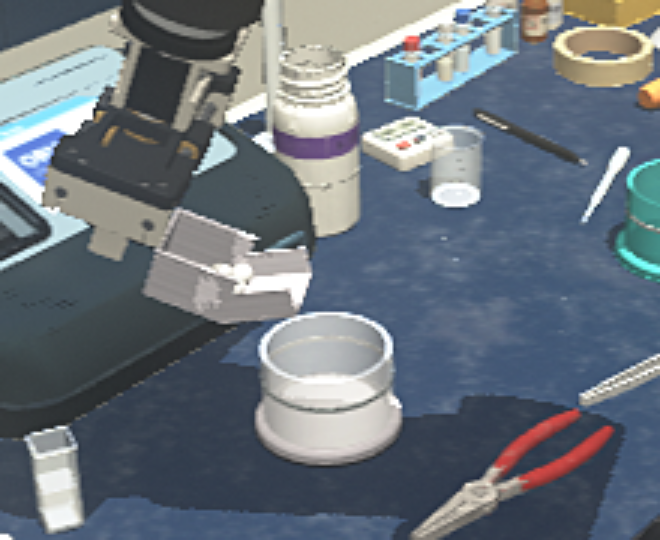

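Side crop: the lip at about (300,290) sits over the far edge of the canister rim, which is centred at (326,346) in the crop. Its line agrees with the calculation. I'll pour.

```bash
python3 -m handwheel '[{"delta_pos":[-0.1,-0.03,0],"dr":[1.5,-4.77,0]},{"delta_pos":[-0.2,-0.06,0.02],"dr":[1.5,-4.77,0]},{"delta_pos":[-0.22,-0.07,0.17],"dr":[1.5,-4.77,0]},{"delta_pos":[-0.22,-0.07,0.18],"dr":[1.5,-4.77,0]},{"delta_pos":[-0.26,-0.08,0.22],"dr":[1.5,-4.77,0]},{"delta_pos":[-0.28,-0.09,0.2],"dr":[1.5,-4.77,0]},{"delta_pos":[-0.29,-0.09,0.2],"dr":[1.5,-4.77,0]},{"delta_pos":[-0.29,-0.09,0.2],"dr":[1.5,-4.77,0]},{"delta_pos":[-0.27,-0.08,0.13],"dr":[1.2,-3.8,0]},{"delta_pos":[-0.26,-0.08,0.12],"dr":[1.2,-3.8,0]}]'
python3 -m handwheel '[{"delta_pos":[0,0,0],"dr":[0,0,0]},{"delta_pos":[0,0,0],"dr":[0,0,0]},{"delta_pos":[0,0,0],"dr":[0,0,0]},{"delta_pos":[0,0,0],"dr":[0,0,0]},{"delta_pos":[0,0,0],"dr":[0,0,0]},{"delta_pos":[0,0,0],"dr":[0,0,0]}]'
python3 - <<'E'
from h import *
a=save('wrist','w4.png');b=save('side','x2.png')
i=b[150:330,200:420];cv2.imwrite('pics/c2.png',np.hstack([cv2.resize(i,(440,360)),cv2.resize(a,(360,360))])[:,:,::-1])
E
```

```text
t: 8.6
eef_pos: [0.5966, -0.0977, 0.1804]
ee_rot: [3.13, 1.078, -2.84]
force: [-2.2, 0.8, -3.9]
width: 0.0135
gripper_force: 55.0
t: 9.2
eef_pos: [0.5962, -0.0955, 0.1785]
ee_rot: [3.122, 1.072, -2.844]
force: [-0.6, -0.2, -1.8]
width: 0.0136
gripper_force: 55.0
```

View pics/c2.png

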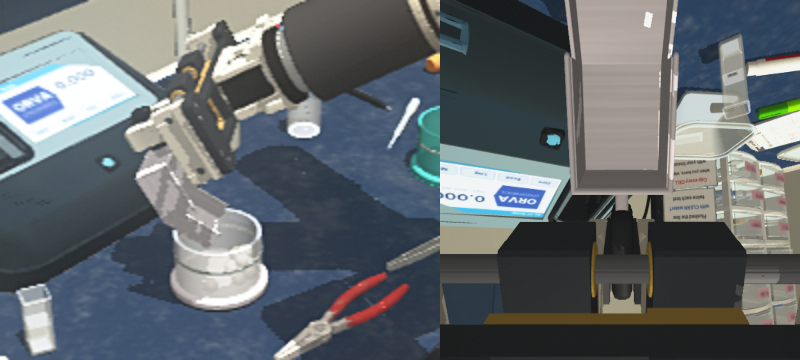

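The wrist half shows the scoop empty, and the side half shows the balls inside the canister at (235,275). Next I'll lift out, level the scoop and return it.

```bash
python3 -m handwheel '[{"delta_pos":[0.1,0.03,0.3],"dr":[0,0,0]},{"delta_pos":[0,0,0.8],"dr":[0,0,0]},{"delta_pos":[0,0,0.9],"dr":[0,0,0]},{"delta_pos":[0,-0.1,0.5],"dr":[-1.5,4.6,0]},{"delta_pos":[-0.2,-0.6,0],"dr":[-2.3,7.3,0]},{"delta_pos":[-0.25,-0.8,0],"dr":[-2.3,7.3,0]},{"delta_pos":[-0.3,-0.8,0],"dr":[-2.3,7.3,0]},{"delta_pos":[-0.3,-0.8,0],"dr":[-2.3,7.3,0]},{"delta_pos":[-0.3,-0.8,-0.2],"dr":[-2.3,7.3,0]},{"delta_pos":[-0.2,-0.6,-0.5],"dr":[-2.3,7.3,0]}]'
python3 -m handwheel '[{"delta_pos":[0,0,-0.7],"dr":[-2.3,7.3,0]},{"delta_pos":[0,0,-0.7],"dr":[-1,3,0]},{"delta_pos":[0,0,0],"dr":[0,0,0]},{"delta_pos":[0,0,0],"dr":[0,0,0]}]'
python3 - <<'E'
from h import *
from scipy.spatial.transform import Rotation as R
s=get_state();print(s['eef_pos'],np.degrees(s['ee_rot']))
c=R.from_euler('xyz',s['ee_rot']);g=R.from_euler('xyz',[np.pi,0,np.radians(-162.4)])
print((g*c.inv()).as_rotvec(degrees=True),(np.array([.548,-.233,.031])-s['eef_pos'])/.03)
E
```

```text
t: 10.3
eef_pos: [0.5501, -0.2115, 0.2202]
ee_rot: [3.111, 0.296, -2.845]
force: [0.8, -0.2, -2.0]
width: 0.0134
gripper_force: 55.0
t: 10.7
eef_pos: [0.5497, -0.21, 0.1753]
ee_rot: [3.11, 0.11, -2.845]
force: [-1.0, 0.3, -0.8]
width: 0.0138
gripper_force: 55.0
[ 0.54970736 -0.21002161  0.17525431] [ 178.17671821    6.28159425 -162.99042543]
[-3.60735085  5.4549732   0.48983697] [-0.05691183 -0.76594622 -4.8084769 ]
```

```bash
python3 -m handwheel '[{"delta_pos":[0,-0.4,0],"dr":[-1.8,2.7,0.3]},{"delta_pos":[0,-0.37,-0.5],"dr":[-1.8,2.7,0.2]},{"delta_pos":[0,0,-1],"dr":[0,0,0]},{"delta_pos":[0,0,-1],"dr":[0,0,0]},{"delta_pos":[0,0,-0.9],"dr":[0,0,0]},{"delta_pos":[0,0,-0.5],"dr":[0,0,0]},{"delta_pos":[0,0,-0.4],"dr":[0,0,0]},{"delta_pos":[0,0,-0.2],"dr":[0,0,0]},{"delta_pos":[0,0,0],"dr":[0,0,0]},{"delta_pos":[0,0,0],"dr":[0,0,0]}]'
python3 - <<'E'
from h import *
s=get_state();print(s['eef_pos'],np.degrees(s['ee_rot']),s['force'])
E
```

```text
t: 11.7
eef_pos: [0.5504, -0.2338, 0.0419]
ee_rot: [-3.14, 0.003, -2.835]
force: [-1.1, -0.4, -1.0]
width: 0.0138
gripper_force: 55.0
[ 0.55042651 -0.23384246  0.04191648] [-1.79890886e+02  1.68774765e-01 -1.62415449e+02] [-1.10480207 -0.43474712 -0.97149948]
```

```bash
python3 -m handwheel '[{"delta_pos":[0,0,-0.2],"dr":[0,0,0]},{"delta_pos":[0,0,-0.17],"dr":[0,0,0]},{"delta_pos":[0,0,0],"dr":[0,0,0]}]'
python3 -m handwheel '[{"delta_pos":[0,0,0],"dr":[0,0,0]},{"delta_pos":[0,0,0],"dr":[0,0,0]},{"delta_pos":[0,0,0],"dr":[0,0,0]},{"delta_pos":[0,0,0],"dr":[0,0,0]},{"delta_pos":[0,0,0.3],"dr":[0,0,0]},{"delta_pos":[0,0,0.8],"dr":[0,0,0]},{"delta_pos":[0,0,1],"dr":[0,0,0]},{"delta_pos":[0,0,1],"dr":[0,0,0]},{"delta_pos":[0,0,1],"dr":[0,0,0]},{"delta_pos":[0,0,1],"dr":[0,0,0]}]' 0
python3 -m handwheel '[{"delta_pos":[0,0.5,1],"dr":[0,0,0]},{"delta_pos":[-0.3,0.9,0.7],"dr":[0,0,0]},{"delta_pos":[-0.3,1,0],"dr":[0,0,0]},{"delta_pos":[-0.3,1,0],"dr":[0,0,0]},{"delta_pos":[-0.3,1,0],"dr":[0,0,0]},{"delta_pos":[-0.3,1,0],"dr":[0,0,0]},{"delta_pos":[-0.3,1,0],"dr":[0,0,0]},{"delta_pos":[-0.3,1,0],"dr":[0,0,0]},{"delta_pos":[-0.3,1,0],"dr":[0,0,0]},{"delta_pos":[-0.3,1,0],"dr":[0,0,0]}]' -1
python3 -m handwheel '[{"delta_pos":[0,1,0],"dr":[0,0,0]},{"delta_pos":[0.5,1,0],"dr":[0,0,0]},{"delta_pos":[0.8,0.8,0],"dr":[0,0,0]},{"delta_pos":[0.5,0.2,0],"dr":[0,0,0]},{"delta_pos":[0,0,0],"dr":[0,0,0]},{"delta_pos":[0,0,0],"dr":[0,0,0]}]'
python3 - <<'E'
from h import *
a=save('wrist','w5.png');c=calibration('wrist');s=get_state();print(s['q'],s['eef_pos'],np.degrees(s['ee_rot']))
for k,z in(('cover_grip',.0395),('cover_slot',.016),('vent_lid_bar',.03),('canister_mouth',.064)):
  for d in mark_of('wrist',k)[:2]:print(k,d['conf'],d['location'],pix2z('wrist',d['location'],z,c))
b=save('side','x3.png')
for k,z in(('scoop_grip',.03),('scoop_lip',.028),('cover_grip',.0395),('vent_lid_bar',.03),('canister_mouth',.064)):
  for d in mark_of('side',k)[:3]:print(k,d['conf'],d['location'],pix2z('side',d['location'],z))
E
```

```text
t: 12.0
eef_pos: [0.5502, -0.2337, 0.0299]
ee_rot: [-3.14, 0.002, -2.834]
force: [0.7, -0.3, 1.5]
width: 0.0139
gripper_force: 55.0
t: 13.0
eef_pos: [0.5496, -0.2337, 0.1848]
ee_rot: [-3.14, 0.002, -2.835]
force: [1.8, -0.3, -0.7]
width: 0.0441
gripper_force: 0.0
t: 14.0
eef_pos: [0.4681, 0.0494, 0.2346]
ee_rot: [-3.141, 0.002, -2.835]
force: [0.5, 0.8, 1.1]
width: 0.0874
gripper_force: 0.0
t: 14.6
eef_pos: [0.5224, 0.1382, 0.2338]
ee_rot: [-3.14, 0.001, -2.835]
force: [-0.5, 0.7, -0.3]
width: 0.0877
gripper_force: 0.0
[ 6.22204582e-01  1.44867902e-01 -3.04609377e-01  1.48278859e-03
 -1.12083378e+00 -1.88700544e+00] [0.52218152 0.13790727 0.23388196] [-1.79935913e+02  5.01968834e-02 -1.62430791e+02]
cover_grip 0.62 [397.5, 126.6] [0.43873521 0.17111725 0.0395    ]
cover_slot 0.94 [389.7, 127.9] [0.44086626 0.16935328 0.016     ]
vent_lid_bar 0.89 [394.7, 128.0] [0.4400889  0.17099125 0.03      ]
scoop_grip 0.59 [330.3, 250.8] [ 0.53834118 -0.23048523  0.03      ]
scoop_lip 0.59 [387.2, 252.7] [ 0.4221127  -0.27845357  0.028     ]
cover_grip 0.89 [279.1, 376.9] [0.43842126 0.1712622  0.0395    ]
cover_grip 0.45 [282.8, 386.5] [0.4223043  0.18758569 0.0395    ]
vent_lid_bar 0.27 [305.1, 223.5] [ 0.64757193 -0.31862041  0.03      ]
canister_mouth 0.93 [429.6, 210.8] [ 0.37889868 -0.44106174  0.064     ]
canister_mouth 0.74 [305.5, 265.4] [ 0.53544347 -0.10848463  0.064     ]
canister_mouth 0.58 [439.8, 185.9] [ 0.39638875 -0.58358682  0.064     ]
```

View pics/w5.png

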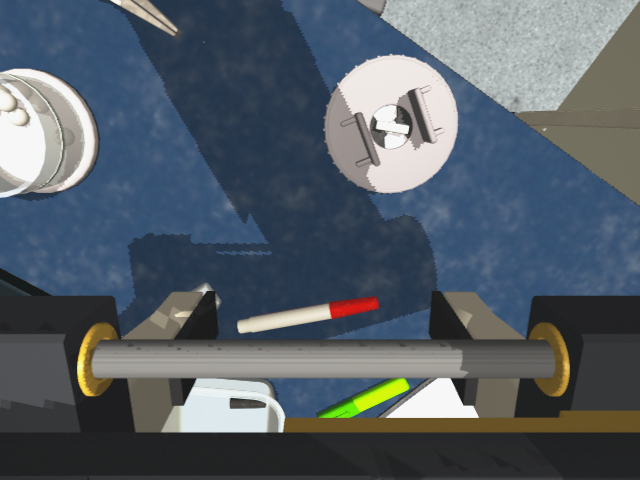

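Wrist view: the lid pair is centred near (392,124). Its cheeks run along (360,113)–(376,165) and (417,92)–(435,142), with the crossbar between at (392,127). The canister at left shows balls inside.

```bash
python3 - <<'E'
from h import *
P=lambda p,z:pix2z('wrist',p,z)[:2]
a,b,c,d=[P(p,.0505) for p in((359,114),(376,164),(415,91),(434,141))]
for v in(b-a,d-c):print(np.hypot(*v),np.degrees(np.arctan2(v[1],v[0])))
print((a+b+c+d)/4, P((392,124),.016))
im=cv2.imread('pics/w5.png')
g=im.astype(int);sat=g.max(2)-g.min(2);m=((g.min(2)>115)|((sat<25)&(g.max(2)<150)&(g.min(2)>40))).astype(np.uint8);m[:, :310]=0;m[:,470:]=0;m[205:]=0;m[:45]=0
k=max(cv2.findContours(m,0,1)[0],key=cv2.contourArea);h=cv2.convexHull(k);e=cv2.fitEllipse(h);print(e,P(e[0],.016))
C=get_state();print(C['eef_pos'])
# canister rim from first wrist pic not re-usable; bar dir
E
```

```text
0.03869488750333381 38.37503343253892
0.038716617948450216 42.539534995214694
[0.44096186 0.16885665] [0.43802148 0.17043849]
((390.08526611328125, 123.54144287109375), (133.6813201904297, 141.32395935058594), 29.504642486572266) [0.43815485 0.16882557]
[0.52268332 0.13825579 0.2338229 ]
```

```bash
python3 -m handwheel '[{"delta_pos":[-0.6,0.2,-0.3],"dr":[0,0,4.5]},{"delta_pos":[-0.6,0.25,-0.6],"dr":[0,0,4.5]},{"delta_pos":[-0.6,0.25,-0.8],"dr":[0,0,4.5]},{"delta_pos":[-0.6,0.2,-0.9],"dr":[0,0,4.5]},{"delta_pos":[-0.37,0.15,-0.9],"dr":[0,0,4.4]},{"delta_pos":[0,0,-0.5],"dr":[0,0,0]},{"delta_pos":[0,0,0],"dr":[0,0,0]},{"delta_pos":[0,0,0],"dr":[0,0,0]}]' -1 40
python3 - <<'E'
from h import *
a=save('wrist','w6.png');s=get_state();print(s['eef_pos'],np.degrees(s['ee_rot']))
print(proj('wrist',s['eef_pos']), proj('wrist',[.439,.1695,.0505]))
E
```

```text
t: 15.95
eef_pos: [0.44, 0.17, 0.1141]
ee_rot: [-3.14, 0.001, -2.444]
force: [-0.1, -0.1, 0.2]
width: 0.0878
gripper_force: 0.0
[0.4403594  0.17023165 0.11453634] [-1.79920996e+02  1.28559024e-01 -1.40023720e+02]
(np.float64(323.5657684203817), np.float64(333.8228937611196)) (np.float64(324.1040142523178), np.float64(269.366718821626))
```

View pics/w6.png

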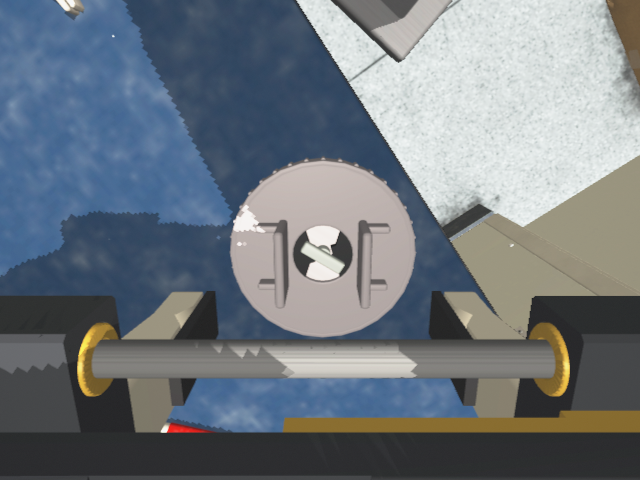

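Wrist view: the cheeks run vertically at x=280 and x=366, rows 222–305, with the disc centred at (322,247). The yaw is aligned and only a small shift remains.

```bash
python3 - <<'E'
from h import *
print(pix2z('wrist',(323,263.5),.0505),pix2z('wrist',(322.5,247.5),.0215),get_state()['eef_pos'])
E
```

```text
[0.43692243 0.16702023 0.0505    ] [0.43750556 0.16710619 0.0215    ] [0.4403594  0.17023165 0.11453634]
```

```bash
python3 -m handwheel '[{"delta_pos":[-0.1,-0.1,-0.5],"dr":[0,0,0]},{"delta_pos":[0,0,-0.7],"dr":[0,0,0]},{"delta_pos":[0,0,-0.6],"dr":[0,0,0]},{"delta_pos":[0,0,-0.35],"dr":[0,0,0]},{"delta_pos":[0,0,-0.16],"dr":[0,0,0]},{"delta_pos":[0,0,0],"dr":[0,0,0]},{"delta_pos":[0,0,0],"dr":[0,0,0]}]'
python3 -m handwheel '[{"delta_pos":[0,0,0],"dr":[0,0,0]},{"delta_pos":[0,0,0],"dr":[0,0,0]},{"delta_pos":[0,0,0],"dr":[0,0,0]},{"delta_pos":[0,0,0],"dr":[0,0,0]},{"delta_pos":[0,0,0],"dr":[0,0,0]},{"delta_pos":[0,0,0],"dr":[0,0,0]}]' 1 30
```

```text
t: 16.7
eef_pos: [0.4372, 0.1672, 0.0451]
ee_rot: [-3.14, 0.002, -2.444]
force: [-0.4, -0.1, 0.2]
width: 0.0877
gripper_force: 0.0
t: 17.3
eef_pos: [0.4367, 0.1669, 0.0445]
ee_rot: [-3.14, 0.001, -2.444]
force: [-0.9, 0.2, 0.9]
width: 0.0497
gripper_force: 30.0
```

```bash
python3 -m handwheel '[{"delta_pos":[0,0,0.15],"dr":[0,0,0]},{"delta_pos":[0,0,0.4],"dr":[0,0,0]},{"delta_pos":[0,0,0.8],"dr":[0,0,0]},{"delta_pos":[0,0,1],"dr":[0,0,0]},{"delta_pos":[0.2,-0.25,1],"dr":[0,0,0]},{"delta_pos":[0.5,-0.6,1],"dr":[0,0,0]},{"delta_pos":[0.7,-0.9,0.6],"dr":[0,0,0]},{"delta_pos":[0.8,-1,0.25],"dr":[0,0,0]},{"delta_pos":[0.8,-1,0],"dr":[0,0,0]},{"delta_pos":[0.8,-1,0],"dr":[0,0,0]}]' 1 30
python3 -m handwheel '[{"delta_pos":[0.8,-1,0],"dr":[0,0,0]},{"delta_pos":[0.6,-0.75,0],"dr":[0,0,0]},{"delta_pos":[0.4,-0.5,0],"dr":[0,0,0]},{"delta_pos":[0.15,-0.2,0],"dr":[0,0,0]},{"delta_pos":[0,0,0],"dr":[0,0,0]},{"delta_pos":[0,0,0],"dr":[0,0,0]},{"delta_pos":[0,0,0],"dr":[0,0,0]}]'
python3 - <<'E'
from h import *
a=save('wrist','w7.png');c=calibration('wrist')
for d in mark_of('wrist','canister_mouth')[:2]:print(d['conf'],d['location'],pix2z('wrist',d['location'],.064,c))
print(get_state()['eef_pos'],proj('wrist',[.533,-.117,.064]))
E
```

```text
t: 18.3
eef_pos: [0.5511, 0.0231, 0.2009]
ee_rot: [-3.141, 0.002, -2.444]
force: [0.5, 0.7, -2.3]
width: 0.0495
gripper_force: 30.0
t: 19.0
eef_pos: [0.6086, -0.0483, 0.2006]
ee_rot: [-3.141, 0.001, -2.443]
force: [0.3, 0.3, -2.1]
width: 0.0498
gripper_force: 30.0
0.24 [285.7, 47.7] [ 0.53426762 -0.14043206  0.064     ]
[ 0.60877973 -0.04831867  0.20072109] (np.float64(317.23603027227307), np.float64(72.80562539019093))
```

View pics/w7.png

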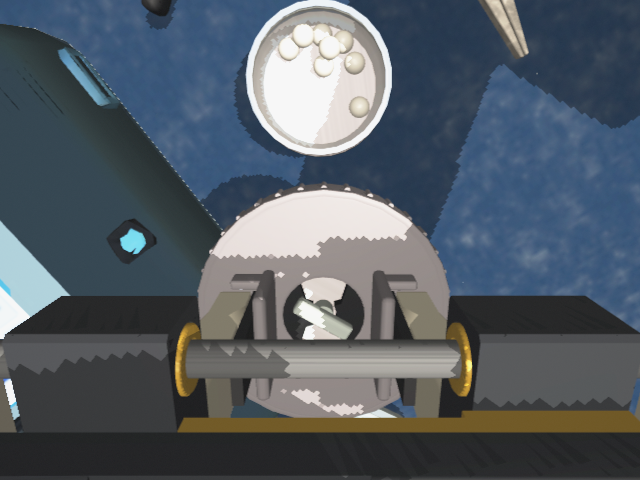

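Wrist view: the canister rim is centred near (319,78) with all eight balls inside. The lid pair hangs in the fingers with the bar still crossed at (325,318). I'll fit the rim.

```bash
python3 - <<'E'
from h import *
im=cv2.imread('pics/w7.png')
m=(im.min(2)>185).astype(np.uint8);m[160:]=0;m[:,:235]=0;m[:,400:]=0
k=max(cv2.findContours(m,0,1)[0],key=cv2.contourArea);h=cv2.convexHull(k)[:,0];h=h[(h[:,1]>3)]
pts=np.array([pix2z('wrist',p,.064)[:2] for p in h])
from scipy.optimize import least_squares
r=least_squares(lambda x:np.hypot(*(pts-x[:2]).T)-x[2],[.533,-.117,.045],loss='soft_l1',f_scale=.0005)
print(len(h),h.min(0),h.max(0),r.x,np.abs(r.fun).max())
s=get_state();print(s['eef_pos'],(np.r_[r.x[:2],.125]-s['eef_pos'])/.03, s['t'])
E
```

```text
47 [246   7] [391 154] [ 0.53579653 -0.11355062  0.04449921] 0.00025716433623334395
[ 0.60877973 -0.04831867  0.20072109] [-2.43277358 -2.17439803 -2.52403618] 19.1
```

```bash
python3 -m handwheel '[{"delta_pos":[-0.3,-0.27,0],"dr":[0,0,0]},{"delta_pos":[-0.6,-0.5,0],"dr":[0,0,0]},{"delta_pos":[-0.6,-0.55,0],"dr":[0,0,0]},{"delta_pos":[-0.5,-0.45,-0.4],"dr":[0,0,0]},{"delta_pos":[-0.3,-0.25,-0.7],"dr":[0,0,0]},{"delta_pos":[-0.13,-0.15,-0.7],"dr":[0,0,0]},{"delta_pos":[0,0,-0.5],"dr":[0,0,0]},{"delta_pos":[0,0,-0.2],"dr":[0,0,0]},{"delta_pos":[0,0,0],"dr":[0,0,0]},{"delta_pos":[0,0,0],"dr":[0,0,0]}]'
python3 - <<'E'
from h import *
s=get_state();print(s['eef_pos'],np.degrees(s['ee_rot']),s['force'])
b=save('side','x4.png')
i=b[150:330,200:420];cv2.imwrite('pics/c4.png',cv2.resize(i,None,fx=3,fy=3)[:,:,::-1])
E
```

```text
t: 20.1
eef_pos: [0.5367, -0.1142, 0.1262]
ee_rot: [-3.14, 0.002, -2.443]
force: [-0.5, 0.2, -1.8]
width: 0.0498
gripper_force: 30.0
[ 0.53673211 -0.11415331  0.12621564] [-1.79889034e+02  1.10199094e-01 -1.39981149e+02] [-0.52552974  0.20424121 -1.83191758]
```

View pics/c4.png

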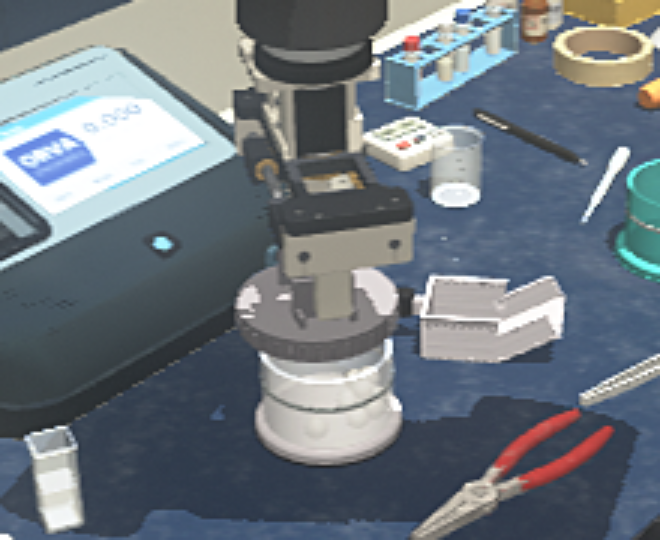

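Side crop: the lid pair hangs level over the canister, disc spanning x 235–400 with the canister at 258–397, and the scoop lies flat at (480,320). The picture allowance is used up, so I'll check the centring by numbers.

```bash
python3 - <<'E'
from h import *
s=get_state()['eef_pos']
print('rim centre pred',proj('side',[.5358,-.1136,.064]),'obs ~308.7,265')
print('foot pred',proj('side',[.5358,-.1136,.0]),'obs', 200+328/3)
for z in(.103,.095,.0865):print('cover pred',z,proj('side',[s[0],s[1],z]),'obs 305.8')
T=calibration('side');E=np.array(T['extrinsics']);R=E[:3,:3];print(R[0],R[2],-R.T@E[:3,3],T['fx'])
for ang in range(0,360,45):
    a=np.radians(ang);
# edges
e=[proj('side',[s[0]+.054*np.cos(a),s[1]+.054*np.sin(a),z]) [0] for a in np.linspace(0,6.28,100) for z in(.103,.0865)];print(min(e),max(e),'obs',200+235/3,200+400/3)
e=[proj('side',[.5358+.045*np.cos(a),-.1136+.045*np.sin(a),.064])[0] for a in np.linspace(0,6.28,100)];print(min(e),max(e),'obs',200+257.5/3,200+396/3)
e=[proj('side',[.5358+.0515*np.cos(a),-.1136+.0515*np.sin(a),.0])[0] for a in np.linspace(0,6.28,100)];print(min(e),max(e),'obs',200+254/3,200+402/3)
E
```

```text
rim centre pred (np.float64(306.5090261829856), np.float64(264.11805694161944)) obs ~308.7,265
foot pred (np.float64(307.44971223154454), np.float64(289.8669205176181)) obs 309.3333333333333
cover pred 0.103 (np.float64(305.54535211847644), np.float64(247.4903340373517)) obs 305.8
cover pred 0.095 (np.float64(305.67100442728156), np.float64(250.8960846519321)) obs 305.8
cover pred 0.0865 (np.float64(305.8035629475378), np.float64(254.4890250930874)) obs 305.8
[-0.89829775 -0.4391118  -0.01555604] [ 0.38444946 -0.76834641 -0.51170539] [0.051057   0.77392477 0.71405665] 590.0938194637524
278.54479664577303 332.5646712321369 obs 278.3333333333333 333.33333333333337
284.37547873607224 328.61214010733306 obs 285.8333333333333 332.0
282.78904841779206 332.07272493056803 obs 284.6666666666667 334.0
```

```bash
python3 - <<'E'
from h import *
from scipy.spatial.transform import Rotation as R
from scipy.optimize import least_squares
# side relative: edge columns by rows
for f,rows in(('x4.png',(246,250,254,258,276,280,290,294,298)),('x.png',(258,262,266,270,276,280,290,294,298)),):
    g=cv2.imread('pics/'+f).astype(float).mean(2)
    for r in rows:
        d=np.gradient(g[r]);seg=range(270,345)
        i=sorted(seg,key=lambda c:-abs(d[c]))[:6];print(f,r,[(c,int(d[c])) for c in sorted(i)])
# w1 refit
c=calibration('wrist');s=get_state()
def TT(p,e):
    M=np.eye(4);M[:3,:3]=R.from_euler('xyz',e).as_matrix();M[:3,3]=p;return M
X=np.array(c['extrinsics'])@TT(s['eef_pos'],s['ee_rot'])
c1=dict(c);c1['extrinsics']=X@np.linalg.inv(TT([.54169,-.24115,.2456],np.radians([-180,0,-159.07])))
for lo in(175,195):
    im=cv2.imread('pics/w1.png');m=(im.min(2)>lo).astype(np.uint8);m[:195]=0;m[292:]=0;m[:,:405]=0;m[:,540:]=0
    P=np.argwhere(m)[:,::-1];h=cv2.convexHull(P.astype(np.int32))[:,0];h=h[(h[:,1]<288)&(h[:,0]>415)]
    pts=np.array([pix2z('wrist',p,.064,c1)[:2] for p in h])
    r=least_squares(lambda x:np.hypot(*(pts-x[:2]).T)-.0447,[.533,-.117],loss='soft_l1',f_scale=.0005);print(lo,len(h),h.min(0),h.max(0),r.x,np.abs(r.fun).mean())
E
```

```text
x4.png 246 [(281, 61), (331, -62), (332, -67), (341, 71), (342, 83), (343, -59)]
x4.png 250 [(278, 61), (279, 69), (286, -55), (332, -80), (337, 85), (342, -69)]
x4.png 254 [(326, 48), (330, -56), (337, 58), (339, 45), (341, -61), (342, -60)]
x4.png 258 [(278, 21), (283, 29), (299, -28), (332, -22), (339, 42), (340, 64)]
x4.png 276 [(287, 25), (288, 24), (296, 24), (297, 23), (318, -26), (330, -32)]
x4.png 280 [(289, 30), (290, 28), (326, -53), (327, -37), (330, -36), (331, -33)]
x4.png 290 [(284, 43), (285, 70), (286, 22), (332, -26), (333, -65), (334, -44)]
x4.png 294 [(285, 31), (286, 56), (287, 35), (330, -24), (331, -47), (332, -42)]
x4.png 298 [(288, 38), (291, 27), (292, 21), (325, -26), (326, -25), (329, -36)]
x.png 258 [(291, 88), (292, 49), (294, -43), (323, 59), (326, -69), (327, -71)]
x.png 262 [(287, 86), (288, 49), (290, -46), (327, 66), (329, -48), (330, -87)]
x.png 266 [(285, 52), (286, 87), (288, -67), (328, 62), (330, -94), (331, -77)]
x.png 270 [(286, 39), (287, 75), (290, -35), (326, 39), (330, -38), (331, -38)]
x.png 276 [(287, 24), (288, 23), (296, 23), (297, 23), (318, -25), (330, -32)]
x.png 280 [(289, 30), (290, 28), (325, -36), (326, -40), (330, -37), (331, -34)]
x.png 290 [(284, 43), (285, 69), (286, 21), (332, -26), (333, -65), (334, -43)]
x.png 294 [(285, 30), (286, 55), (287, 34), (330, -24), (331, -47), (332, -43)]
x.png 298 [(288, 36), (291, 27), (325, -25), (326, -25), (328, -21), (329, -36)]
175 19 [421 195] [527 278] [ 0.52496475 -0.12559073] 0.00427664710395121
195 18 [420 195] [527 278] [ 0.52389549 -0.1260044 ] 0.004580898024467432
```

```bash
python3 -m handwheel '[{"delta_pos":[-0.09,-0.045,0],"dr":[0,0,0]},{"delta_pos":[0,0,-0.1],"dr":[0,0,0]},{"delta_pos":[0,0,-0.1],"dr":[0,0,0]},{"delta_pos":[0,0,-0.1],"dr":[0,0,0]},{"delta_pos":[0,0,-0.1],"dr":[0,0,0]},{"delta_pos":[0,0,-0.1],"dr":[0,0,0]},{"delta_pos":[0,0,0],"dr":[0,0,0]},{"delta_pos":[0,0,0],"dr":[0,0,0]},{"delta_pos":[0,0,0],"dr":[0,0,0]}]'
python3 -m handwheel '[{"delta_pos":[0,0,-0.1],"dr":[0,0,0]},{"delta_pos":[0,0,-0.1],"dr":[0,0,0]},{"delta_pos":[0,0,0],"dr":[0,0,0]},{"delta_pos":[0,0,0],"dr":[0,0,0]}]'
```

```text
t: 21.05
eef_pos: [0.5337, -0.1156, 0.1105]
ee_rot: [-3.14, 0.001, -2.444]
force: [-0.6, 0.1, -2.9]
width: 0.0495
gripper_force: 30.0
t: 21.45
eef_pos: [0.5335, -0.1156, 0.1042]
ee_rot: [-3.141, 0.001, -2.444]
force: [-0.1, -1.1, -2.7]
width: 0.0497
gripper_force: 30.0
```

```bash
python3 -m handwheel '[{"delta_pos":[0,0,-0.07],"dr":[0,0,0]},{"delta_pos":[0,0,-0.05],"dr":[0,0,0]},{"delta_pos":[0,0,-0.03],"dr":[0,0,0]},{"delta_pos":[0,0,0],"dr":[0,0,0]},{"delta_pos":[0,0,0],"dr":[0,0,0]},{"delta_pos":[0,0,0],"dr":[0,0,0]}]'
python3 -m handwheel '[{"delta_pos":[0,0,-0.03],"dr":[0,0,0]},{"delta_pos":[0,0,-0.03],"dr":[0,0,0]},{"delta_pos":[0,0,-0.02],"dr":[0,0,0]},{"delta_pos":[0,0,0],"dr":[0,0,0]},{"delta_pos":[0,0,0],"dr":[0,0,0]},{"delta_pos":[0,0,0],"dr":[0,0,0]}]'
python3 - <<'E'
from h import *
s=get_state();print(s['eef_pos'],s['force'],s['moment'])
E
```

```text
t: 22.05
eef_pos: [0.5336, -0.1156, 0.1]
ee_rot: [-3.14, 0.001, -2.444]
force: [-0.4, 1.1, -2.2]
width: 0.0496
gripper_force: 30.0
t: 22.65
eef_pos: [0.5336, -0.1156, 0.0976]
ee_rot: [-3.14, 0.001, -2.444]
force: [-0.4, 0.3, -0.8]
width: 0.0497
gripper_force: 30.0
[ 0.53362417 -0.11557503  0.09758572] [-0.38442357  0.3090037  -0.76457355] [ 0.03915413  0.04520338 -0.01056552]
```

```bash
python3 -m handwheel '[{"delta_pos":[0,0,-0.03],"dr":[0,0,0]},{"delta_pos":[0,0,0],"dr":[0,0,0]},{"delta_pos":[0,0,0],"dr":[0,0,0]},{"delta_pos":[0,0,0],"dr":[0,0,0]}]'
python3 -m handwheel '[{"delta_pos":[0,0,-0.02],"dr":[0,0,0]},{"delta_pos":[0,0,0],"dr":[0,0,0]},{"delta_pos":[0,0,0],"dr":[0,0,0]},{"delta_pos":[0,0,0],"dr":[0,0,0]}]'
python3 - <<'E'
from h import *
for i in range(4):
    grab_frame('side');s=get_state();print(s['eef_pos'],s['force'])
E
```

```text
t: 23.05
eef_pos: [0.5336, -0.1156, 0.0966]
ee_rot: [-3.14, 0.001, -2.444]
force: [-0.1, -0.3, -1.7]
width: 0.0497
gripper_force: 30.0
t: 23.45
eef_pos: [0.5336, -0.1156, 0.0965]
ee_rot: [-3.14, 0.001, -2.444]
force: [-2.0, 1.7, 5.9]
width: 0.0496
gripper_force: 30.0
[ 0.53357146 -0.11561076  0.09647631] [-2.71592774  1.25762166  5.58404967]
[ 0.53359546 -0.11560179  0.09649211] [-1.845687    0.31720556  5.27068693]
[ 0.53354664 -0.11561285  0.09646366] [-1.87233731  1.40533079  5.47222559]
[ 0.53358035 -0.1156034   0.09647768] [-2.05416346  0.49935176  6.11499716]
```

```bash
python3 -m handwheel '[{"delta_pos":[0,0,0.013],"dr":[0,0,0]},{"delta_pos":[0,0,0],"dr":[0,0,0]},{"delta_pos":[0,0,0],"dr":[0,0,3]},{"delta_pos":[0,0,0],"dr":[0,0,5]},{"delta_pos":[0,0,0],"dr":[0,0,5]},{"delta_pos":[0,0,0],"dr":[0,0,5]},{"delta_pos":[0,0,0],"dr":[0,0,5]},{"delta_pos":[0,0,0],"dr":[0,0,5]},{"delta_pos":[0,0,0],"dr":[0,0,2]},{"delta_pos":[0,0,0],"dr":[0,0,0]}]'
python3 - <<'E'
from h import *
s=get_state();print(s['eef_pos'],np.degrees(s['ee_rot']),s['force'],s['moment'])
E
```

```text
t: 24.65
eef_pos: [0.5342, -0.1157, 0.0965]
ee_rot: [-3.139, 0.001, -1.919]
force: [1.1, -1.1, 0.5]
width: 0.0497
gripper_force: 30.0
[ 0.53418694 -0.11566286  0.09652846] [-1.79873154e+02  8.03077269e-02 -1.09975762e+02] [ 1.14463816 -1.07428286  0.50963372] [-0.34992762 -0.41474117 -0.03371612]
```

```bash
python3 -m handwheel '[{"delta_pos":[0,0,0],"dr":[0,0,3]},{"delta_pos":[0,0,0],"dr":[0,0,5]},{"delta_pos":[0,0,0],"dr":[0,0,5]},{"delta_pos":[0,0,0],"dr":[0,0,5]},{"delta_pos":[0,0,0],"dr":[0,0,5]},{"delta_pos":[0,0,0],"dr":[0,0,5]},{"delta_pos":[0,0,0],"dr":[0,0,2]},{"delta_pos":[0,0,0],"dr":[0,0,0]},{"delta_pos":[0,0,0],"dr":[0,0,0]}]'
python3 - <<'E'
from h import *
s=get_state();print(s['eef_pos'],np.degrees(s['ee_rot']),s['force'],s['moment'])
a=save('wrist','w9.png')
for k in('vent_lid_bar','cover_slot','cover_grip'):print(k,[(round(d['conf'],2),np.round(d['location'])) for d in mark_of('wrist',k)[:2]])
g=cv2.cvtColor(a,cv2.COLOR_RGB2GRAY)[284:340:4,280:372:4]
print('\n'.join(' '.join('%3d'%v for v in r) for r in g))
E
```

```text
t: 25.55
eef_pos: [0.534, -0.1156, 0.0965]
ee_rot: [-3.14, 0.001, -1.398]
force: [2.0, -0.3, -0.1]
width: 0.0494
gripper_force: 30.0
[ 0.53399256 -0.11561863  0.09652433] [-1.79887259e+02  5.94430879e-02 -8.01181281e+01] [ 1.96189282 -0.30990396 -0.09515336] [-0.11144758 -0.48068628  0.00259575]
vent_lid_bar [(0.69, array([320., 320.])), (0.18, array([334.,  12.]))]
cover_slot [(0.59, array([324., 307.]))]
cover_grip [(0.87, array([325., 337.]))]
139 139 139 139 137  60 215 206 208 211 216 212 247 247 211 210 206 128 138 140 139 139 139
139 139 139 136  44  38 216 205 208 173 178 176 201 213 210 210 163  43 105 138 139 139 139
140 138 136  43  45  43 171 206 186 155 199 196 179 212 211 210  27  44  43  98 139 139 139
139 138  86  44  44  43  28 205 182 190 186 247 245 212 209 209  41  43  42  44 133 138 139
139 134  44  44  43  43  39  70 181 189 185 247 243 213 200  27  44  43  44  42  46 137 139
139 104  43  43  42  43  43  32  49 189 185 186 167 213  28  36  44  43  44  42  43 134 138
136  44  43  43  43  44  45  43  75 189 185 185 166 182  44  43  43  43  43  42  43 112 137
188  87  85  87  90  51  65  77 156 189 185 186 165 183 105  43  42  43  43  41  42 103 138
224  81  92  43  57  73  90  70 171 188 184 185 165 210  32  43  42  42  41  42  43  98 137
136  42  41  43  41  43  42  42 126 188 184 185 164 213  43  41  41  42  43  41  41 118 137
138  78  42  42  43  42  42  42  63 246 246 247 242 212  42  41  42  43  42  42  42 135 137
137 137  41  42  42  43  43 244 186 246 246 184 162 213 207 183  42  41  42  42  43 137 137
137 137  54  43  44  42 128 202 185 186 183 184 161 212 207 208  42  42  42  42 126 137 137
222 199 154  55  66  68 213 202 185 186 182 183 160 211 207 208  99  42  42  82 137 137 137
```

The bar pixels form a vertical strip (x about 314–328), in line with the slot. I'll lift slowly.

```bash
python3 -m handwheel '[{"delta_pos":[0,0,0.05],"dr":[0,0,0]},{"delta_pos":[0,0,0.05],"dr":[0,0,0]},{"delta_pos":[0,0,0.08],"dr":[0,0,0]},{"delta_pos":[0,0,0],"dr":[0,0,0]},{"delta_pos":[0,0,0],"dr":[0,0,0]}]'
python3 -m handwheel '[{"delta_pos":[0,0,0.1],"dr":[0,0,0]},{"delta_pos":[0,0,0.1],"dr":[0,0,0]},{"delta_pos":[0,0,0.1],"dr":[0,0,0]},{"delta_pos":[0,0,0.1],"dr":[0,0,0]},{"delta_pos":[0,0,0.1],"dr":[0,0,0]},{"delta_pos":[0,0,0.1],"dr":[0,0,0]},{"delta_pos":[0,0,0.1],"dr":[0,0,0]},{"delta_pos":[0,0,0.1],"dr":[0,0,0]},{"delta_pos":[0,0,0.1],"dr":[0,0,0]},{"delta_pos":[0,0,0.1],"dr":[0,0,0]}]'
python3 - <<'E'
from h import *
for i in range(4):
    grab_frame('side');s=get_state();print(s['eef_pos'],s['force'])
b=save('side','x5.png')
for k,z in(('vent_lid_bar',.084),('vent_lid_seat',.064),('cover_grip',s['eef_pos'][2]-.005)):print(k,[(round(d['conf'],2),np.round(d['location']),np.round(pix2z('side',d['location'],z),3)) for d in mark_of('side',k)[:2]])
print(proj('side',[.534,-.1156,.064]),proj('side',[.534,-.1156,.084]))
E
```

```text
t: 26.25
eef_pos: [0.5332, -0.1156, 0.1018]
ee_rot: [-3.141, 0.001, -1.397]
force: [0.4, 0.5, -0.9]
width: 0.0494
gripper_force: 30.0
t: 27.25
eef_pos: [0.5335, -0.1156, 0.132]
ee_rot: [-3.14, 0.001, -1.397]
force: [0.6, -0.3, -0.9]
width: 0.0498
gripper_force: 30.0
[ 0.53383137 -0.11560115  0.13255323] [-0.44363261 -0.56861065 -0.91679262]
[ 0.53382068 -0.11558259  0.13229421] [-0.44609382  0.4834522  -1.77220337]
[ 0.53365066 -0.11557411  0.13201046] [ 0.00773132  0.99429234 -0.90321018]
[ 0.53352683 -0.11557632  0.13181549] [ 0.7187216   0.26085093 -1.87067589]
vent_lid_bar [(0.64, array([307., 259.]), array([ 0.529, -0.105,  0.084]))]
vent_lid_seat [(0.56, array([310., 264.]), array([ 0.529, -0.115,  0.064]))]
cover_grip [(0.8, array([309., 243.]), array([ 0.52 , -0.099,  0.127]))]
(np.float64(307.7465011155512), np.float64(263.8342945574047)) (np.float64(307.45276937773264), np.float64(255.50077241812156))
```

The force fell by about the vent lid's weight, and the vent lid is seen on the rim. I'll raise the cover further and settle.

```bash
python3 -m handwheel '[{"delta_pos":[0,0,0.2],"dr":[0,0,0]},{"delta_pos":[0,0,0.3],"dr":[0,0,0]},{"delta_pos":[0,0,0.3],"dr":[0,0,0]},{"delta_pos":[0,0,0.2],"dr":[0,0,0]},{"delta_pos":[0,0,0.1],"dr":[0,0,0]},{"delta_pos":[0,0,0],"dr":[0,0,0]},{"delta_pos":[0,0,0],"dr":[0,0,0]},{"delta_pos":[0,0,0],"dr":[0,0,0]},{"delta_pos":[0,0,0],"dr":[0,0,0]},{"delta_pos":[0,0,0],"dr":[0,0,0]}]'
python3 - <<'E'
from h import *
b=save('side','x6.png')
for k,z in(('vent_lid_seat',.064),('vent_lid_bar',.084),('scoop_grip',.03)):print(k,[(round(d['conf'],2),np.round(d['location']),np.round(pix2z('side',d['location'],z),3)) for d in mark_of('side',k)[:2]])
f=[]
for i in range(6):grab_frame('side');f.append(get_state()['force'])
print(np.mean(f,0),get_state()['eef_pos'],get_state()['gripper_force'])
a=cv2.imread('pics/x.png').astype(float).mean(2);c=b.astype(float).mean(2)
for r in range(248,300,4):print(r,c[r,280:338:3].astype(int))
E
```

```text
t: 28.65
eef_pos: [0.5334, -0.1156, 0.1645]
ee_rot: [-3.141, 0.001, -1.396]
force: [-0.9, 0.5, -1.5]
width: 0.0498
gripper_force: 30.0
vent_lid_seat [(0.88, array([307., 263.]), array([ 0.536, -0.117,  0.064]))]
vent_lid_bar [(0.54, array([307., 235.]), array([ 0.574, -0.189,  0.084]))]
scoop_grip [(0.84, array([328., 250.]), array([ 0.544, -0.233,  0.03 ]))]
[ 0.01727687 -0.31870264 -1.43417603] [ 0.53354196 -0.11560641  0.16480967] 29.99399721622467
248 [ 69  55  94  88  96  98  96  96  94  94  96 102  96  99  97  92  91  64
  77  42]
252 [ 52  53  52  87  80 101  92  95  89  96  89  95  92  97  60  52  56  57
  57 106]
256 [ 50 100  68  68  57 191 146 182 151 157 185 193 181  63 181 170 105 111
 100  98]
260 [ 68  68  64 156 179 180  35 169 205 184 137 207 190 185 186 118 188  60
  67  66]
264 [ 73  70  70 174  76 161 174 197 206 128 127 203 203 177  91 140 180 119
 104 108]
268 [ 70  66 153 174 178 181 182 160 193 207 199 169 181 186 118 179 175  66
  65 109]
272 [ 66  65  75 159 145 176 135 180 136 162 186  91 178 186 183 112 153  90
  67  96]
276 [ 65  65  69 147 179 164 202 106 124 140 141 110 131 169 199 196 150  72
  85 102]
280 [ 66  66  63 130 192 185 197 206 213 211 214 220 225 212 212 231 112  69
  97 101]
284 [ 64  66 114 160 171 112 187 209 212 217 219 209 226 158 133 228 177 255
  81  94]
288 [ 62  59 200 153 172 186 198 210 218 224 228 227 217 222 203 192 197 196
  94  97]
292 [ 63  63 174 182 172 185 194 197 211 212 216 218 216 199 215 206 194 186
  53  66]
296 [ 59  62  62 182 200 184 194 205 203 216 216 216 216 215 208 203 172  92
  65  65]
```

```bash
python3 -c "
from station import *;print(job_done())"
```

```text
the job is handed in; nothing more can be done
None
```

I handed the job in at about 29 s; `job_done` gave no verdict. By my checks the balls are in the canister, the scoop is set down and released, the vent lid is on the rim and the cover is held about 96 mm above the rim, but I viewed 11 pictures instead of 10, so the final state was checked by numbers only.

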